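Open a belt sander's guard for inspection and hold it up

TASK

I want to look at the belt of this bench sander: first, with its guard still shut, use the pin punch from the wooden tool block to press the recessed release button on the sander right down, then stand the punch back in its hole in the block. After that lift the hinged guard by its bar handle to 60 degrees and keep holding it there: it falls shut if let go, so finish while holding it. Leave the other tools and things on the bench where they are.

Things in the scene. Friction and masses are not known exactly. Their poses are not given: they have to be found in the camera images.
- punch_center (a point): Pin punch: plain bright steel rod with a flat head, standing in one of the tool block's three holes (which one varies). 130 mm long, 0.11 kg: upper 105 mm 12 mm thick, lowest 25 mm (the flat-ended tip) 8 mm thick. Point on its axis, half-way up, 65 mm from either end; z along the punch, tip to head. Stood in the block, 45 mm are in the hole and this point is 80 mm above the bench.
- punch_tip (a point): Centre of the flat lower end of the punch's tip, 65 mm below punch_center along its axis; same axes.
- punch: The whole pin punch; its origin is the same point as punch_tip.
- stand: Wooden tool block, 60 x 190 x 60 mm (x, y, z), fixed. Origin: centre of its underside, on the bench. Three upright holes, 16 mm wide, 45 mm deep, at x 0 and y -60, 0, +60 mm, a tool in each: the punch, an awl with a pear-shaped wooden handle, a thick pointed wooden pencil (these two at most 28 mm thick; none of the three reaches above 145 mm over the bench).
- sander: Bench belt sander, grey base 165 x 350 mm, fixed; x points away from the robot at yaw 0. Origin: centre of its underside, on the bench. The guard lies over the brown belt. At the -y end, beside the guard, a square aluminium block (70 x 70 mm, top 100 mm above the bench) has the button's round well in its top; a motor sticks out at +y. Guard shut, nothing on it is above 135 mm.
- button_top (a point): Centre of the top face of the release button: a round black cap 15 mm wide in a round well 18 mm wide, 10 mm below the well's rim (90 mm above the bench when not pressed; at the sander's x -30, y -130 mm). It is pressed straight down.
- button (a joint): Travel of the release button in m: 0 is up, 0.005 fully down. A spring returns it: about 1.5 N to start, 4.5 N fully down. It does not latch, and springs up when let go.
- guard (a joint): Opening angle of the guard in rad: 0 is shut (guard level), 1.047 is 60 degrees, 1.9 its limit. It falls shut by its own weight from anywhere below about 1.5. It is not locked mechanically.
- guard_hinge (a point): Middle of the guard's hinge line, at the sander's far (+x) side, 125 mm above the bench. The line runs along the sander's y. The axes turn with the guard, which extends from here along its -x (level and towards the robot when shut).
- guard_handle (a point): Middle of the guard's handle: a round steel bar 12 mm thick, 120 mm long, parallel to the hinge line, 217 mm from it along the guard's -x, in the guard's plane (125 mm above the bench when shut). It stands 45 mm clear of the guard's front edge on posts at its two ends; free space in front, behind and below. Guard: aluminium frame with a clear window, 172 x 250 mm, about 0.6 kg.
Things that resemble listed ones, but are neither listed nor needed, are in the scene too. There is more than one size of the stand; the one meant has the size given above.

How it is judged:
By the outcome, as a careful person would: the job done as asked, in the order asked, and still so for the second after the job is handed in, while the arm keeps its last pose, push and grip.
It also fails if it takes over 64 s, if anything falls off the work surface, if the arm or the gripper's body presses on something with over 40 N, if the wrist force passes 120 N, or if a joint passes its speed limit or range.

ROBOT

A 6-joint arm with a two-finger parallel gripper is mounted at the origin on the work surface. World frame = base frame: x ahead of the robot, y to its left, z up, the work surface at z = 0. Lengths are in m, angles in rad, forces in N, time in s.
With the tool pointing down it reaches from about 0.35 to 0.85 m from the base axis. Payload 8.1 kg.
Tool frame: the origin (TCP) lies midway between the tips of the shut fingers; the grasp point (between the pads) lies grasp_offset behind it (grasp_offset is the distance from the TCP to the grasp point, in m); y points along the fingers, x is the direction in which the jaws open and shut, and the axes are right-handed (so a half turn about y gives the same grasp; the last joint's range is limited). The gripper opens to 85 mm and grips with 20 to 120 N. Pads are 22 mm wide; open, the fingers measure 114 mm over their backs; the gripper's body (76 mm by 85 mm) begins 54 mm behind the grasp point. The pads swing forward as they close: fully open they stand 13 mm farther back than shut.
Start: joints at [1.204, 0.13, 1.488, -0, 1.523, -0.085], TCP at [0.167, 0.576, 0.208] pointing down, gripper open.
Joint ranges: [-2.96, 2.96], [-0.89, 2.26], [0.02, 2.5], [-1.34, 4.48], [0, 2.73], [-2.66, 2.66]. Speed limits (rad/s): [2.39, 2.39, 2.79, 3.14, 3.14, 3.14].

INTERFACE

Orientations are given as [roll, pitch, yaw] about the fixed x, y, z axes, in that order (R = Rz(yaw) Ry(pitch) Rx(roll)).
In Python, from bench import get_obs, grab_frame, camera_info, close_job, grasp_offset gives the robot as it stands.
- The arm moves only by the tool drive_tool, never from a script. Its argument "targets" is a list of rows, each a list of 3 entries, a list of its own where there are three numbers: the turn, a rotation vector about the world's x, y, z in degrees, then the shift along the world's x, y, z in cm, then the finger opening in cm, from 0 to 8.54. In form: [[[rx, ry, rz], [dx, dy, dz], hand], ...]. A call has 1 to 10 rows; each row shifts and turns the commanded pose from where the row before left it; what a row does not reach is not made up. A row lasts 1/8 s, in which the tool goes at most 62.5 mm and 10.7 degrees, less where a joint would pass 70% of its speed; a pose out of reach is approached as far as the arm can. A call is refused whole if a number of a shift passes 6.25 or a number of a turn 10.7, either way. A call with a gripper value outside its range is refused whole. The fingers move at their own pace and stop on an object; "squeeze" is the grip in N (left out, the last holds). Time passes only in rows, so rows that do not move let the fingers close. It gives the time, the measured TCP pose, the force and the opening at its end, in the units of the state.
- get_obs(): the state, without advancing time (a new reading comes with each control period).
- grab_frame(name): name is "side" or "top"; returns (picture, depth): 480x640x3 uint8, red, green, blue; 480x640 float32, m along the optical axis (not along the pixel's ray), 0 where there is no reading.
- camera_info(name): a dict with "intrinsics" (3x3 intrinsics, pixels), "dist" ([k1, k2, p1, p2, k3] as OpenCV has them; the pictures are not rectified), "rvec" (rotation vector, rad) and "tvec" (3), from world to camera coordinates, as OpenCV has them. Camera axes: x right, y down, z forward; pixel columns grow to the right and rows downward; lengths in m; the calibration is good to about 2 mm. A picture is of the moment at which its call begins. camera_info takes no time and is no camera call.
- close_job(): hands the job in, once; it reports no verdict.
The state is a dict: "time": time; "joint_pos": joint angles; "dq": joint speeds; "joint_efforts": joint torques, N m; "tcp_pos": TCP position; "ee_rot": TCP orientation; "ft_force": force on the tool from outside, world axes, zero at the start; "moment": the same for the moment, N m; "opening": finger opening in m.
Only numpy, scipy, OpenCV 4.12 (cv2) and the standard library are available. Lean on these libraries where they do the work, as an engineer would, in place of code of your own. Each camera call takes 0.05 s, during which the arm holds its last target. There are 200 camera calls.

## Working session

There is one attempt and no reset: what is moved stays moved. The work goes in short steps, Python scripts to look and compute and a tool call to move; the robot and the scene stay as the last step left them, time stands still between calls to the robot, and variables do not carry over. Pictures are saved under pics/ and viewed, about 8 in all and at most 12, crops included, and the job is handed in when it is done.

Besides the shell and the picture viewer there is one more tool, called after "Emit:" as name(argument=value, ...) on one line, values as JSON. drive_tool: Moves the arm, as the interface text tells. Its arguments: {"type":"object","properties":{"targets":{"type":"array"},"squeeze":{"type":"number"}},"required":["targets"]}

```bash
mkdir -p pics; ls
cat > h.py <<'E'
import numpy as np,cv2
from bench import *
def snap(n,tag):
    p,d=grab_frame(n); cv2.imwrite(f'pics/{tag}.png',p[:,:,::-1]); np.savez(f'pics/{tag}.npz',p=p,d=d); return p,d
def cam(n):
    c=camera_info(n); K=np.array(c['intrinsics'],float); D=np.array(c['dist'],float)
    r=np.array(c['rvec'],float); R=cv2.Rodrigues(r)[0]; t=np.array(c['tvec'],float).reshape(3); return K,D,R,t,r
def ray(n,uv):
    K,D,R,t,_=cam(n); q=cv2.undistortPoints(np.array(uv,float).reshape(-1,1,2),K,D).reshape(-1,2)
    return -R.T@t, np.c_[q,np.ones(len(q))]@R
def plane(n,uv,z):
    o,d=ray(n,uv); return o+d*((z-o[2])/d[:,2])[:,None]
def cloud(n,d):
    v,u=np.mgrid[:480,:640]; o,r=ray(n,np.c_[u.ravel(),v.ravel()]); return (o+r*d.reshape(-1,1)).reshape(480,640,3)
def proj(n,P):
    K,D,R,t,r=cam(n); return cv2.projectPoints(np.array(P,float).reshape(-1,1,3),r,t,K,D)[0].reshape(-1,2)
E
python3 - <<'E'
from h import *
print(grasp_offset,get_obs())
for n in('side','top'):
    snap(n,n+'0'); K,D,R,t,_=cam(n); print(n,-R.T@t,K[0,0],R[2])
cv2.imwrite('pics/both.png',np.hstack([cv2.imread('pics/side0.png'),cv2.imread('pics/top0.png')])[:, :])
E
```

```text
pics
0.0187 {'time': 0.0, 'joint_pos': array([ 1.20362878e+00,  1.31139703e-01,  1.48926652e+00,  3.39345885e-05,
        1.52302193e+00, -8.54044865e-02]), 'dq': array([ 0.00061491,  0.00043244,  0.00053834, -0.00072608,  0.00109702,
       -0.00089172]), 'joint_efforts': array([-1.60912678e-04, -5.69431615e+01, -5.00527024e+01, -4.90338334e-04,
        1.52185414e-02,  2.67222669e-05]), 'tcp_pos': array([0.16658539, 0.57579581, 0.20716431]), 'ee_rot': array([-1.57060599,  0.00182592,  1.28903179]), 'ft_force': array([0.10357635, 0.18162148, 0.3927928 ]), 'moment': array([ 0.02043378, -0.03736873,  0.01599406]), 'opening': 0.08526819706876107}
side [ 0.34050892 -0.93409735  1.02125925] 602.7310846635739 [ 0.1537233   0.64134617 -0.75169424]
top [ 0.3949263  -0.1800412   1.29147847] 499.3771363301127 [ 0.12672384  0.00435211 -0.99192849]
```

View pics/side0.png

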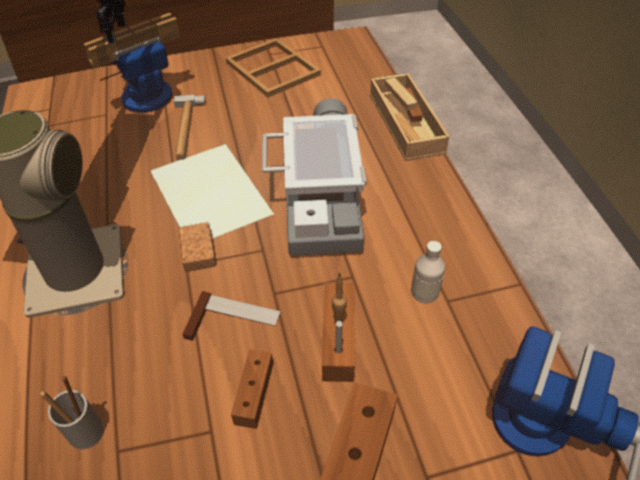

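View pics/top0.png

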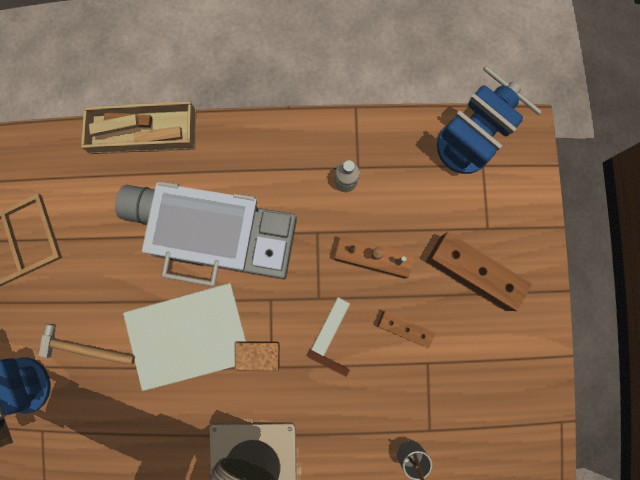

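Side view: the sander is at about (325,180), its aluminium block with the well at (311,212). The candidate blocks in the side and top views are:
- (340,330) / (372,257), with tools in it
- (360,435) / (480,270), a large empty one
- (253,388) / (405,328), a small empty one

The bright rod is at side (339,335) / top (403,261). Next I measure the block sizes and enlarge the views.

```bash
cat > m.py <<'E'
from h import *
S=np.load('pics/side0.npz');T=np.load('pics/top0.npz')
d=T['d'];P=cloud('top',d); hsv=cv2.cvtColor(T['p'],cv2.COLOR_RGB2HSV)
def box(sel,name):
    xy=P[sel][:,:2]; r=cv2.minAreaRect((xy*1000).astype(np.float32)); print(name,sel.sum(),np.round(r[0],1),np.round(r[1],1),round(r[2],1),'z',np.round(np.median(P[sel][:,2]),4))
    return r
v,u=np.mgrid[:480,:640]
for nm,(a,b,c,e) in dict(stand=(325,232,418,282),big=(420,228,535,315),small=(370,305,440,352)).items():
    w=(u>a)&(u<b+0*u if False else u<c)&(v>b)&(v<e)&(d>0)
    for lo,hi in((.015,.3),):
        m=w&(P[...,2]>lo)&(P[...,2]<hi); print(nm,'zpct',np.percentile(P[m][:,2],[50,90]).round(3))
        zt=np.median(P[m][:,2]); box(m&(abs(P[...,2]-zt)<.006),nm)
w=(u>240)&(u<300)&(v>205)&(v<280)
m=w&(abs(P[...,2]-.1)<.006); box(m,'alublock')
w=(u>110)&(u<300)&(v>175)&(v<290)&(P[...,2]>.02); box(w,'sander')
w=(u>325)&(u<418)&(v>225)&(v<282)&(P[...,2]>.085); print(np.c_[u[w],v[w],(P[w]*1000).round()].astype(int)[::3])
a=cv2.resize(T['p'][220:290,230:420],None,fx=4,fy=4,interpolation=2);b=cv2.resize(S['p'][195:385,260:420],None,fx=1.6,fy=1.6)
b=cv2.resize(S['p'][265:385,270:420],None,fx=2.6,fy=2.6,interpolation=2);c=cv2.resize(S['p'][100:260,250:380],None,fx=1.95,fy=1.95,interpolation=2)
im=np.zeros((280+312,760,3),np.uint8);im[:280]=a[:, :760];im[280:280+b.shape[0],:b.shape[1]]=b;im[280:280+c.shape[0],400:400+c.shape[1]]=c
cv2.imwrite('pics/crop1.png',im[:,:,::-1])
E
python3 m.py
```

```text
stand zpct [0.059 0.065]
stand 1639 [ 521.8 -318.7] [188.8  61. ] 73.5 z 0.0593
big zpct [0.077 0.081]
big 2918 [ 475.7 -583.1] [250.   81.4] 57.1 z 0.0777
small zpct [0.043 0.046]
small 908 [ 338.3 -393.7] [139.1  44.3] 64.7 z 0.0428
alublock 800 [567.4 -59.4] [ 86.1 139.9] 79.1 z 0.0994
sander 12241 [568.2  64.4] [552.6 231.9] 77.4 z 0.1252
[[ 386  227  395 -180 1291]
 [ 341  231  395 -180 1291]
 [ 351  234  395 -180 1291]
 [ 345  242  395 -180 1291]
 [ 351  246  541 -257  118]
 [ 354  246  539 -263  132]
 [ 351  247  539 -258  114]
 [ 354  247  537 -264  127]
 [ 351  248  536 -257  116]
 [ 354  248  535 -264  125]
 [ 377  248  532 -317  137]
 [ 380  248  533 -324  133]
 [ 352  249  534 -260  115]
 [ 374  249  531 -310  128]
 [ 377  249  530 -316  138]
 [ 380  249  529 -323  142]
 [ 350  250  534 -256   92]
 [ 353  250  532 -262  110]
 [ 374  250  528 -310  135]
 [ 377  250  528 -316  137]
 [ 382  250  528 -329  132]
 [ 373  251  526 -308  132]
 [ 376  251  525 -314  136]
 [ 383  251  526 -331  132]
 [ 373  252  524 -308  131]
 [ 376  252  522 -313  144]
 [ 372  253  522 -306  124]
[... 281 characters left out ...]
 [ 378  256  513 -318  140]
 [ 381  256  514 -325  135]
 [ 374  257  513 -311  121]
 [ 377  257  512 -316  133]
 [ 380  257  511 -323  133]
 [ 401  257  509 -371  144]
 [ 404  257  509 -377  146]
 [ 376  258  510 -315  124]
 [ 379  258  510 -321  128]
 [ 401  258  507 -371  144]
 [ 404  258  506 -377  146]
 [ 378  259  508 -320  118]
 [ 400  259  505 -369  138]
 [ 403  259  504 -374  150]
 [ 397  260  508 -370   85]
 [ 400  260  503 -370  132]
 [ 403  260  502 -375  143]
 [ 397  261  505 -370   88]
 [ 400  261  501 -371  128]
 [ 403  261  500 -375  141]
 [ 398  262  502 -370   99]
 [ 401  262  499 -374  124]
 [ 399  263  500 -373   96]
 [ 394  271  395 -180 1291]
 [ 362  278  395 -180 1291]]
```

View pics/crop1.png

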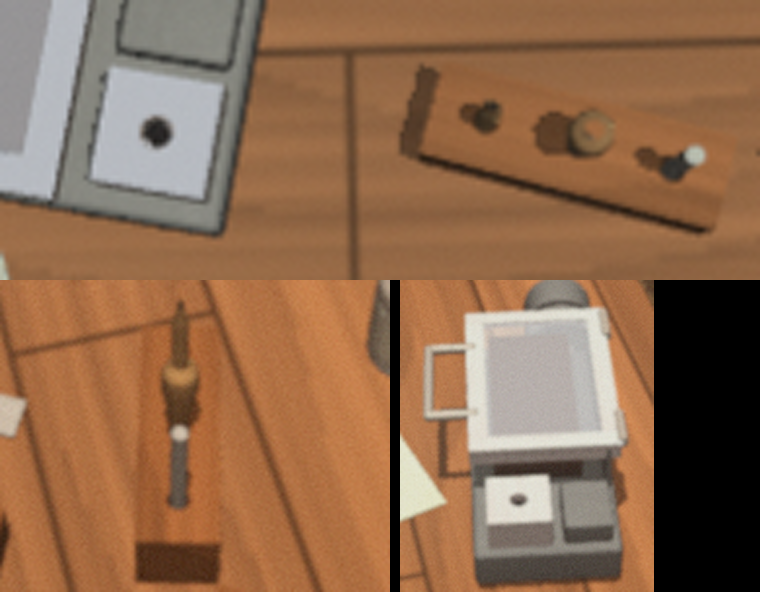

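The 61×189 mm block with a 59 mm top, at top (372,257), is the stand meant. The others measure 250×81 and 139×44 mm. In its −y hole stands the bright flat-headed rod at (403,259), which is the punch; the awl is in the middle and the pencil in the far hole. The well is at top (269,253) / side (311,212). Next I refine these positions.

```bash
cat > m2.py <<'E'
from h import *
S=np.load('pics/side0.npz');T=np.load('pics/top0.npz')
I={'side':S['p'],'top':T['p']}
def cen(n,x0,y0,x1,y1,f,ctr):
    g=I[n][y0:y1,x0:x1].astype(float); m=f(g).astype(np.uint8); k,l,st,c=cv2.connectedComponentsWithStats(m)
    i=1+np.argmin(np.linalg.norm(c[1:]+[x0,y0]-ctr,axis=1)); print(n,st[i],c[i]+[x0,y0]); return c[i]+[x0,y0]
def tri(a,b):
    (o1,d1),(o2,d2)=ray('side',a),ray('top',b); d1,d2=d1[0],d2[0]
    s=np.linalg.lstsq(np.c_[d1,-d2],o2-o1,rcond=None)[0]; p,q=o1+d1*s[0],o2+d2*s[1]; return (p+q)/2,np.linalg.norm(p-q)
br=lambda g:(g.min(2)>130)
dk=lambda g:(g.max(2)<110)
h1=cen('side',328,312,352,335,br,(339,324));h2=cen('top',395,250,412,270,br,(403.7,259))
print('head',tri(h1,h2),plane('side',h1,.145),plane('top',h2,.145))
w1=cen('side',297,203,326,222,dk,(311,212));w2=cen('top',258,242,280,264,dk,(269,253))
print('well',tri(w1,w2),plane('side',w1,.1),plane('top',w2,.1), plane('top',w2,.09))
# alu block top in top & side: bright
for n,b,c in(('side',(285,190,335,245),(311,212)),('top',(245,230,296,278),(265,250))):
    x0,y0,x1,y1=b; g=I[n][y0:y1,x0:x1]; m=((g.min(2)>150)).astype(np.uint8); k,l,st,cc=cv2.connectedComponentsWithStats(m)
    for i in range(1,k):
        if st[i,4]>100:
            cn=cv2.findContours((l==i).astype(np.uint8),0,2)[0][0].reshape(-1,2)+[x0,y0]
            q=plane(n,cn,.1)[:,:2]*1000; print(n,st[i],cv2.minAreaRect(q.astype(np.float32)))
# stand
d=T['d'];P=cloud('top',d);v,u=np.mgrid[:480,:640]
m=(u>325)&(u<418)&(v>232)&(v<282)&(abs(P[...,2]-.0593)<.005)
r=cv2.minAreaRect((P[m][:,:2]*1000).astype(np.float32)); print(r,cv2.boxPoints(r).round(1))
a=np.deg2rad(r[2]); 
# guard plane & handle
m=(u>140)&(u<262)&(v>180)&(v<290)&(P[...,2]>.112)&(P[...,2]<.145)
print('guard',cv2.boxPoints(cv2.minAreaRect((P[m][:,:2]*1000).astype(np.float32))).round(1))
g=T['p'].astype(int); hm=(u>155)&(u<225)&(v>250)&(v<290)&(g.min(2)>130)
cn=np.c_[u[hm],v[hm]];q=plane('top',cn,.127); print('handle',cv2.boxPoints(cv2.minAreaRect((q[:,:2]*1000).astype(np.float32))).round(1),len(cn))
E
python3 m2.py
```

```text
side [ 8  9  6  6 22] [338.77272727 323.59090909]
top [ 7  7  4  4 16] [403.5 258.5]
head (array([ 0.50665769, -0.3763593 ,  0.14539165]), np.float64(0.0026651889258168804)) [[ 0.50807659 -0.37616691  0.145     ]] [[ 0.50536593 -0.37624568  0.145     ]]
side [11  9  6  3 12] [310.5        213.16666667]
top [ 8  8  7  7 38] [268.92105263 252.81578947]
well (array([ 0.53299198, -0.06063693,  0.09810389]), np.float64(0.002296755443542881)) [[ 0.5337541  -0.06244731  0.1       ]] [[ 0.53162575 -0.06071108  0.1       ]] [[ 0.53277306 -0.05970955  0.09      ]]
side [  8  10  36  26 781] ((534.0905151367188, -59.15947341918945), (71.33924865722656, 73.7156753540039), 78.7258529663086)
top [  8   6  33  33 774] ((532.6620483398438, -60.10799789428711), (69.18997955322266, 69.90026092529297), 79.02318572998047)
((521.6652221679688, -318.7320556640625), (188.6081085205078, 60.78938674926758), 73.47618865966797) [[ 465.7 -400.5]
 [ 524.  -417.8]
 [ 577.6 -237. ]
 [ 519.3 -219.7]]
guard [[441.8   7. ]
 [665.2 -36.2]
 [718.5 238.7]
 [495.1 282. ]]
handle [[445.6  43.4]
 [535.4  41.2]
 [539.5 208. ]
 [449.7 210.1]] 941
```

Emit:
drive_tool(targets=[[[0, 0, -9], [4, -2.5, 0.5], 5], [[0, 0, -9], [4, -2.5, 0.5], 5], [[0, 0, -9], [4, -2.5, 0.5], 5], [[0, 0, -9], [4, -2.5, 0.5], 5], [[0, 0, -9], [4, -2.5, 0.5], 5], [[0, 0, -9], [4, -2.5, 0.5], 5], [[0, 0, -9], [4, -2.5, 0.5], 5], [[0, 0, -9], [4, -2.5, 0.5], 5], [[0, 0, -9], [4, -2.5, 0.5], 5], [[0, 0, -9], [4, -2.5, 0.5], 5]], squeeze=60)

```text
time: 1.35
tcp_pos: [0.5678, 0.3253, 0.2578]
ee_rot: [-1.571, 0.001, -0.287]
ft_force: [0.3, 0.1, -0.3]
opening: 0.0502
```

Emit:
drive_tool(targets=[[[0, 0, 0], [-0.2, -5.8, 0], 5], [[0, 0, 0], [-0.2, -5.8, 0], 5], [[0, 0, 0], [-0.2, -5.8, 0], 5], [[0, 0, 0], [-0.2, -5.8, 0], 5], [[0, 0, 0], [-0.2, -5.8, 0], 5], [[0, 0, 0], [-0.2, -5.8, 0], 5], [[0, 0, 0], [-0.2, -5.8, 0], 5], [[0, 0, 0], [-0.2, -5.8, 0], 5], [[0, 0, 0], [-0.2, -5.8, 0], 5], [[0, 0, 0], [-0.2, -5.8, 0], 5]])

```text
time: 2.6
tcp_pos: [0.5463, -0.2554, 0.2578]
ee_rot: [-1.571, 0.001, -0.282]
ft_force: [0.8, 0.0, -0.0]
opening: 0.0502
```

Emit:
drive_tool(targets=[[[0, 0, -0.3], [-1.3, -4, 0], 5], [[0, 0, 0], [-1.3, -4, 0], 5], [[0, 0, 0], [-1.4, -4.1, 0], 5], [[0, 0, 0], [0, 0, 0], 5], [[0, 0, 0], [0, 0, -4], 5], [[0, 0, 0], [0, 0, -3], 5], [[0, 0, 0], [0, 0, 0], 5]])

```text
time: 3.48
tcp_pos: [0.5054, -0.3723, 0.1845]
ee_rot: [-1.568, 0.006, -0.286]
ft_force: [-0.0, 0.8, 0.5]
opening: 0.0501
```

Run:
```python
from h import *
o=get_obs();print(o['tcp_pos'],o['ee_rot'],o['ft_force'])
p,_=snap('side','s1');q,_=snap('top','t1')
a=cv2.resize(p[230:380,270:420],(400,400),interpolation=2);b=cv2.resize(q[200:320,340:460],(400,400),interpolation=2)
cv2.imwrite('pics/c2.png',np.hstack([a,b])[:,:,::-1])
```

```text
[ 0.50541737 -0.3723368   0.18450568] [-1.56771194  0.00607688 -0.28639562] [-0.02225494  0.81834308  0.47535805]
```

View pics/c2.png

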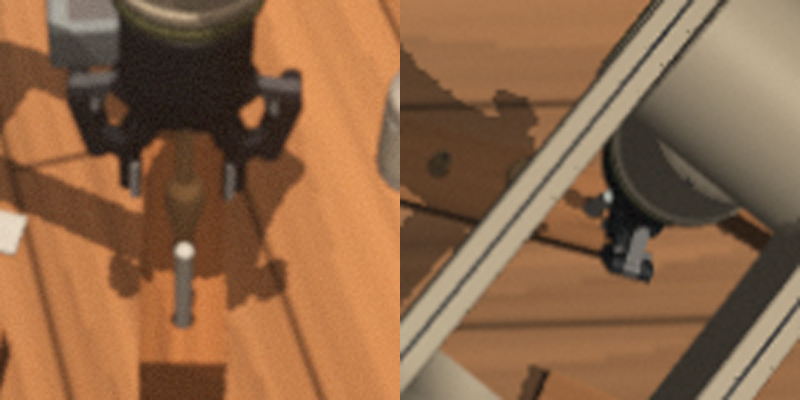

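The fingers (crop left, around (130,175) and (232,180)) straddle the line of the punch head at (183,250). TCP y is 4 mm short, so I correct that, go down and close.

Emit:
drive_tool(targets=[[[0, 0, 0], [0, -0.4, -0.5], 5], [[0, 0, 0], [0, 0, -3], 5], [[0, 0, 0], [0, 0, -3], 5], [[0, 0, 0], [0, 0, -2.5], 5], [[0, 0, 0], [0, 0, -0.8], 5], [[0, 0, 0], [0, 0, 0], 5]])

```text
time: 4.32
tcp_pos: [0.5071, -0.379, 0.0908]
ee_rot: [-1.571, -0.0, -0.287]
ft_force: [-0.3, -0.0, 1.1]
opening: 0.05
```

Emit:
drive_tool(targets=[[[0, 0, 0], [0, 0, 0], 1], [[0, 0, 0], [0, 0, 0], 1], [[0, 0, 0], [0, 0, 0], 0.8], [[0, 0, 0], [0, 0, 0], 0.8], [[0, 0, 0], [0, 0, 0], 0.8], [[0, 0, 0], [0, 0, 0], 0.8]], squeeze=60)

```text
time: 5.08
tcp_pos: [0.5073, -0.3793, 0.0917]
ee_rot: [-1.572, -0.002, -0.287]
ft_force: [-0.8, 0.2, 6.7]
opening: 0.0102
```

Emit:
drive_tool(targets=[[[0, 0, 0], [0, 0, 0], 0.6], [[0, 0, 0], [0, 0, 1], 0.6], [[0, 0, 0], [0, 0, 3], 0.6], [[0, 0, 0], [0, 0, 4], 0.6], [[0, 0, 0], [0, 0, 4], 0.6], [[0, 0, 0], [0, 0, 0], 0.6], [[0, 0, 0], [0, 0, 0], 0.6]])

```text
time: 5.95
tcp_pos: [0.5067, -0.3785, 0.2098]
ee_rot: [-1.571, 0.0, -0.287]
ft_force: [0.3, 0.5, -1.4]
opening: 0.0104
```

Run:
```python
from h import *
o=get_obs();print(o['tcp_pos'],o['ee_rot'],o['ft_force'],o['moment'])
p,_=snap('side','s2')
print(proj('side',[o['tcp_pos'],o['tcp_pos']-[0,0,.0713]]))
cv2.imwrite('pics/c3.png',cv2.resize(p[200:380,250:450],(666,600),interpolation=2)[:,:,::-1])
```

```text
[ 0.50666138 -0.37849141  0.20983878] [-1.57060648e+00  3.44378107e-04 -2.87021831e-01] [ 0.25300361  0.46309653 -1.3737961 ] [0.03968588 0.04037052 0.01971748]
[[338.86188746 303.06315809]
 [338.295383   326.90475611]]
```

View pics/c3.png

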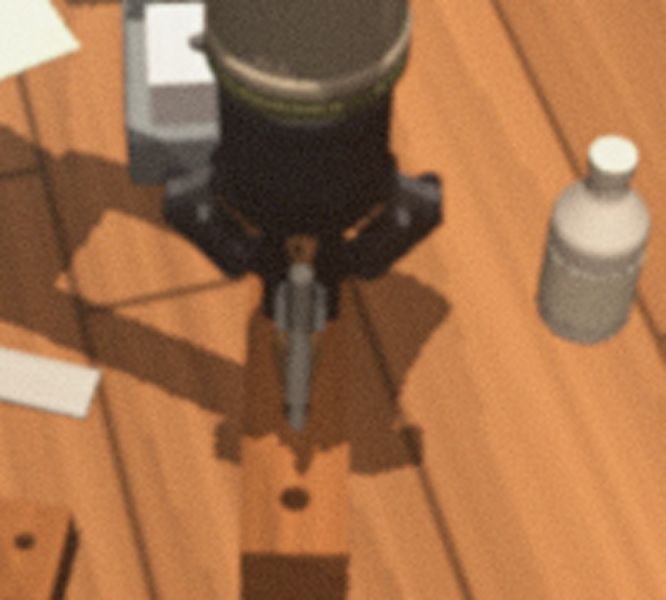

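The punch is gripped and out of its hole. In the crop its head is at (300,270) and its tip at (297,428); the empty hole is at (294,497). Now I compute the tip position.

Run:
```python
from h import *
f=lambda x,y:[x/3.33+250,y/3.333+200]
print('tip',plane('side',[f(297,428)],.133),'head',plane('side',[f(300,268)],.263))
print('hole',plane('side',[f(294,497)],.06))
# top view dark hole at t0? stand holes from original; tip line search across depth
d=np.load('pics/s2.npz')['d'];P=cloud('side',d)
for y in(290,320,350,380,400,415): 
    u,v=[int(round(k)) for k in f(298,y)]; print(y,P[v,u].round(4))
w=P[275:332,330:350].reshape(-1,3)
w=w[(abs(w[:,0]-.507)<.02)&(abs(w[:,1]+.378)<.02)&(w[:,2]<.3)]
for a,b in((.13,.145),(.145,.16),(.16,.175),(.175,.19)):
    s=w[(w[:,2]>a)&(w[:,2]<b)];print(a,len(s),s.mean(0).round(4) if len(s) else'')
```

```text
tip [[ 0.5083739  -0.37843577  0.133     ]] head [[ 0.50948721 -0.37292007  0.263     ]]
hole [[ 0.50837419 -0.3761815   0.06      ]]
290 [ 0.5059 -0.3797  0.2555]
320 [ 0.5062 -0.38    0.2317]
350 [ 0.5067 -0.3794  0.2056]
380 [ 0.5071 -0.3795  0.1794]
400 [ 0.5073 -0.3795  0.1613]
415 [ 0.5075 -0.3797  0.146 ]
0.13 18 [ 0.5077 -0.3785  0.1401]
0.145 18 [ 0.5078 -0.3785  0.1512]
0.16 37 [ 0.507  -0.3797  0.1677]
0.175 35 [ 0.5074 -0.3794  0.1828]
```

Emit:
drive_tool(targets=[[[0, 0, 0], [0, 0, 3], 0.6], [[0, 0, 0], [0, 0, 1.5], 0.6], [[0, 0, 0], [0.4, 4.5, 0], 0.6], [[0, 0, 0], [0.4, 4.5, 0], 0.6], [[0, 0, 0], [0.4, 4.5, 0], 0.6], [[0, 0, 0], [0.4, 4.5, 0], 0.6], [[0, 0, 0], [0.4, 4.5, 0], 0.6], [[0, 0, 0], [0.4, 4.5, 0], 0.6], [[0, 0, 0], [0.3, 4.5, 0], 0.6], [[0, 0, 0], [0, 0, 0], 0.6]])

```text
time: 7.25
tcp_pos: [0.5336, -0.0607, 0.2545]
ee_rot: [-1.57, 0.001, -0.283]
ft_force: [0.2, -1.0, -0.8]
opening: 0.0101
```

Emit:
drive_tool(targets=[[[0, 0, 0], [0, 0, -3], 0.6], [[0, 0, 0], [0, 0, -2], 0.6], [[0, 0, 0], [0, 0, 0], 0.6], [[0, 0, 0], [0, 0, 0], 0.6]])

```text
time: 7.75
tcp_pos: [0.534, -0.0642, 0.2058]
ee_rot: [-1.571, -0.0, -0.288]
ft_force: [0.1, 0.8, -1.5]
opening: 0.0105
```

Run:
```python
from h import *
o=get_obs();print(o['tcp_pos'],o['ee_rot'],o['ft_force'])
p,_=snap('side','s3');q,_=snap('top','t3')
t=o['tcp_pos'];print(proj('side',[t-[0,0,.0767]]),proj('top',[t-[0,0,.0767]]))
cv2.imwrite('pics/c4.png',np.hstack([cv2.resize(p[130:250,260:380],(400,400),interpolation=2),cv2.resize(q[200:300,220:320],(400,400),interpolation=2)])[:,:,::-1])
```

```text
[ 0.5340472  -0.06417723  0.20580193] [-1.57081346e+00 -4.79096728e-04 -2.87723749e-01] [ 0.12933144  0.78138686 -1.47244078]
[[310.52460908 204.0226211 ]] [[269.12439039 250.37280001]]
```

View pics/c4.png

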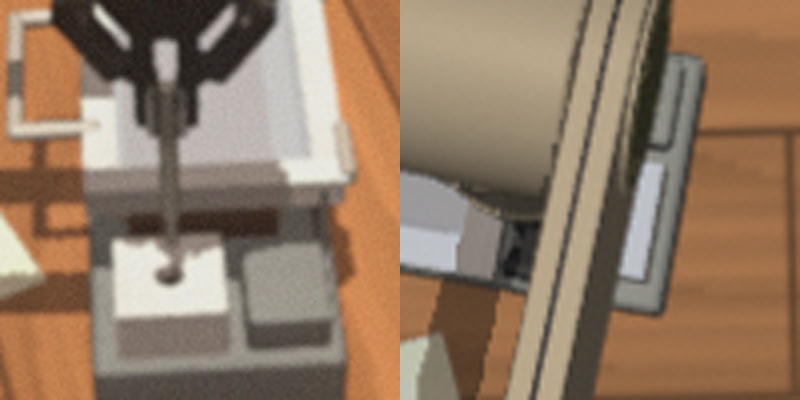

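Left crop: the punch tip is at about (175,258), just over the well at (170,273). Next I compare their world positions.

Run:
```python
from h import *
f=lambda x,y:[x/3.333+260,y/3.333+130]
print('tip',plane('side',[f(175,258),f(173,262)],.129),'well',plane('side',[f(170,273)],.1))
for y in (.127-.0,):print(proj('side',[[.534,-.0602,.129],[.534,-.0602,.1],[.534,-.0602,.259]]))
p=np.load('pics/s3.npz')['p'];cv2.imwrite('pics/c5.png',cv2.resize(p[140:225,290:335],(424,800)[::1],interpolation=cv2.INTER_CUBIC)[:600+200:,:, ::-1][250:])
print(p[185:216,302:322].astype(int).mean(2).round().astype(int))
```

```text
tip [[ 0.53567414 -0.0747928   0.129     ]
 [ 0.53362944 -0.07786247  0.129     ]] well [[ 0.53568501 -0.05910282  0.1       ]]
[[310.05031511 202.76173856]
 [310.36014806 212.41244752]
 [308.53336597 155.24841145]]
[[130 132 128 132 129 118 100  93  93  90  92  98 122 126 133 122 126 122
  124 127]
 [123 122 114 122 115 109  92  92  98  94  84  90 106 117 115 115 109 110
  108 110]
 [107 108 105 103 106 104  97  91  96  91  89  81  89  95  96  97  93  93
   94  93]
 [ 96  96  95  95  93  90  87  90  87  92  88  82  83  88  87  93  94  96
   93  94]
 [ 93  92  91  95  93  87  87  89  93  93  87  81  84  96  93  93  91  91
   90  88]
 [ 93  90  90  92  93  91  85  96  95  89  86  80  87  90  95  91  96  96
   95  86]
 [ 90  95  93  96  94  91  84  91 100  91  89  84  89  91  97  94  96  93
   92  90]
 [ 95  88  91  88  90  85  88  87  95  93  88  85  83  89  87  87  82  79
   83  86]
 [ 82  77  84  78  79  79  78  86  94  95  85  80  71  77  69  70  67  70
   61  64]
 [ 68  60  57  60  60  62  72  89  92  94  84  77  59  50  49  50  56  50
   51  50]
 [ 50  50  49  49  50  52  60  78 
[... 1051 characters left out ...]
 200 211
  222 229]
 [227 226 228 230 229 228 228 221 196 152 126 129 151 192 220 227 226 229
  228 231]
 [230 226 228 228 228 219 213 197 168 135 117 127 164 207 230 232 228 227
  228 226]
 [227 226 226 225 210 190 167 153 137 115 101 114 161 210 228 228 226 229
  228 228]
 [227 227 227 217 186 148 118 121 113 102  90 103 140 203 228 229 230 230
  229 228]
 [226 227 226 215 173 125 105 103 101  88  83  90 130 184 227 230 225 228
  228 230]
 [227 228 228 218 181 123  98  85  72  66  71  91 144 198 224 228 229 227
  228 230]
 [228 228 228 224 204 159 115  92  71  73  92 130 174 213 228 229 227 227
  229 227]
 [228 227 226 227 221 199 176 155 136 135 158 187 214 224 231 230 228 227
  229 227]]
```

The tip is within about 2 mm of the well axis, so I nudge it −1 mm in x and +1 mm in y, then go down into the well.

Emit:
drive_tool(targets=[[[0, 0, 0], [-0.1, 0.1, -1], 0.6], [[0, 0, 0], [0, 0, -1], 0.6], [[0, 0, 0], [0, 0, -0.6], 0.6], [[0, 0, 0], [0, 0, -0.4], 0.6], [[0, 0, 0], [0, 0, -0.3], 0.6], [[0, 0, 0], [0, 0, 0], 0.6], [[0, 0, 0], [0, 0, 0], 0.6]])

```text
time: 8.72
tcp_pos: [0.533, -0.0627, 0.1725]
ee_rot: [-1.571, -0.0, -0.287]
ft_force: [0.5, -0.2, -0.6]
opening: 0.0101
```

Emit:
drive_tool(targets=[[[0, 0, 0], [0, 0, -0.2], 0.6], [[0, 0, 0], [0, 0, -0.2], 0.6], [[0, 0, 0], [0, 0, 0], 0.6], [[0, 0, 0], [0, 0, 0], 0.6]])

```text
time: 9.22
tcp_pos: [0.5328, -0.0626, 0.1681]
ee_rot: [-1.571, 0.0, -0.287]
ft_force: [0.2, 0.2, -1.1]
opening: 0.01
```

Emit:
drive_tool(targets=[[[0, 0, 0], [0, 0, -0.2], 0.6], [[0, 0, 0], [0, 0, 0], 0.6], [[0, 0, 0], [0, 0, 0], 0.6]])

```text
time: 9.6
tcp_pos: [0.533, -0.0627, 0.1665]
ee_rot: [-1.571, -0.001, -0.287]
ft_force: [0.7, -0.0, 1.2]
opening: 0.01
```

Contact comes at the predicted height, with the tip inside the well and about 2 N. I press on.

Emit:
drive_tool(targets=[[[0, 0, 0], [0, 0, -0.2], 0.6], [[0, 0, 0], [0, 0, -0.2], 0.6], [[0, 0, 0], [0, 0, 0], 0.6], [[0, 0, 0], [0, 0, 0], 0.6]])

```text
time: 10.1
tcp_pos: [0.533, -0.0627, 0.1625]
ee_rot: [-1.571, -0.0, -0.287]
ft_force: [-0.2, 0.0, 3.6]
opening: 0.01
```

Emit:
drive_tool(targets=[[[0, 0, 0], [0, 0, -0.2], 0.6], [[0, 0, 0], [0, 0, 0], 0.6], [[0, 0, 0], [0, 0, 0], 0.6], [[0, 0, 0], [0, 0, 0], 0.6]])

```text
time: 10.6
tcp_pos: [0.5336, -0.0628, 0.1615]
ee_rot: [-1.571, -0.002, -0.287]
ft_force: [-0.4, 0.6, 10.1]
opening: 0.0097
```

Emit:
drive_tool(targets=[[[0, 0, 0], [0, 0, -0.1], 0.6], [[0, 0, 0], [0, 0, 0], 0.6], [[0, 0, 0], [0, 0, 0], 0.6], [[0, 0, 0], [0, 0, 0], 0.6]])

```text
time: 11.1
tcp_pos: [0.5339, -0.0628, 0.1614]
ee_rot: [-1.571, -0.003, -0.287]
ft_force: [-1.7, 0.3, 14.4]
opening: 0.0104
```

The button is hard on its stop: 5 mm of travel and 14 N. I retract and return to above the hole.

Emit:
drive_tool(targets=[[[0, 0, 0], [0, 0, 1], 0.6], [[0, 0, 0], [0, 0, 3], 0.6], [[0, 0, 0], [0, 0, 3], 0.6], [[0, 0, 0], [0, 0, 2.3], 0.6], [[0, 0, 0], [-0.4, -4.6, 0], 0.6], [[0, 0, 0], [-0.4, -4.5, 0], 0.6], [[0, 0, 0], [-0.4, -4.5, 0], 0.6], [[0, 0, 0], [-0.4, -4.5, 0], 0.6], [[0, 0, 0], [-0.4, -4.5, 0], 0.6], [[0, 0, 0], [-0.4, -4.5, 0], 0.6]])

```text
time: 12.35
tcp_pos: [0.5081, -0.3348, 0.2513]
ee_rot: [-1.57, 0.002, -0.287]
ft_force: [-0.2, 0.2, -0.9]
opening: 0.0099
```

Emit:
drive_tool(targets=[[[0, 0, 0], [-0.2, -4.5, 0], 0.6], [[0, 0, 0], [0, 0, 0], 0.6], [[0, 0, 0], [0, 0, 0], 0.6], [[0, 0, 0], [0, 0, -3], 0.6], [[0, 0, 0], [0, 0, -3], 0.6], [[0, 0, 0], [0, 0, -1], 0.6], [[0, 0, 0], [0, 0, 0], 0.6], [[0, 0, 0], [0, 0, 0], 0.6]])

```text
time: 13.35
tcp_pos: [0.5077, -0.3789, 0.1841]
ee_rot: [-1.572, -0.002, -0.287]
ft_force: [0.3, 0.3, -0.3]
opening: 0.0102
```

Run:
```python
from h import *
o=get_obs();print(o['tcp_pos'],o['ee_rot'],o['ft_force'])
p,_=snap('side','s4');t=o['tcp_pos'];print(proj('side',[t-[0,0,.0767],[t[0],t[1],.06]]))
cv2.imwrite('pics/c6.png',cv2.resize(p[260:380,280:400],(600,600),interpolation=2)[:,:,::-1])
```

```text
[ 0.50766103 -0.37891933  0.18408925] [-1.57182641 -0.00228325 -0.28658321] [ 0.26962528  0.26843281 -0.33740639]
[[338.66858286 336.61021018]
 [338.31174675 350.43532274]]
```

View pics/c6.png

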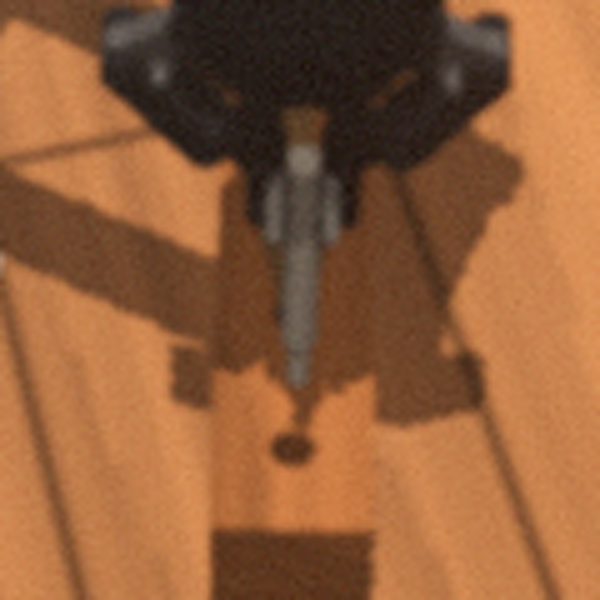

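The tip is at crop (298,385) and the hole at (293,448). Dropped straight down, the tip would land about 1 to 2 mm from the hole centre, so I nudge (−1, +1 mm) and go down.

Emit:
drive_tool(targets=[[[0, 0, 0], [-0.1, 0.1, -2], 0.6], [[0, 0, 0], [0, 0, -2], 0.6], [[0, 0, 0], [0, 0, -1], 0.6], [[0, 0, 0], [0, 0, -1], 0.6], [[0, 0, 0], [0, 0, 0], 0.6]])

```text
time: 14.02
tcp_pos: [0.5053, -0.3772, 0.1209]
ee_rot: [-1.57, 0.002, -0.287]
ft_force: [0.6, -0.1, -0.5]
opening: 0.0102
```

Emit:
drive_tool(targets=[[[0, 0, 0], [0, 0, -1], 0.6], [[0, 0, 0], [0, 0, -1], 0.6], [[0, 0, 0], [0, 0, -0.7], 0.6], [[0, 0, 0], [0, 0, 0], 0.6], [[0, 0, 0], [0, 0, 0], 0.6]])

```text
time: 14.65
tcp_pos: [0.5059, -0.3777, 0.0954]
ee_rot: [-1.571, -0.0, -0.287]
ft_force: [0.6, -0.5, -0.7]
opening: 0.0098
```

Emit:
drive_tool(targets=[[[0, 0, 0], [0, 0, -0.3], 0.6], [[0, 0, 0], [0, 0, 0], 0.6], [[0, 0, 0], [0, 0, 0], 1.6], [[0, 0, 0], [0, 0, 0], 2.5], [[0, 0, 0], [0, 0, 0], 4], [[0, 0, 0], [0, 0, 0], 5], [[0, 0, 0], [0, 0, 0], 5]])

```text
time: 15.52
tcp_pos: [0.5058, -0.3776, 0.0922]
ee_rot: [-1.571, 0.0, -0.287]
ft_force: [0.9, 0.6, 0.5]
opening: 0.0501
```

Emit:
drive_tool(targets=[[[0, 0, 0], [0, 0, 2], 5], [[0, 0, 0], [0, 0, 4], 5], [[0, 0, 0], [0, 0, 4], 5], [[0, 0, 0], [0, 0, 5], 5], [[0, 0, 0], [-1, 3, 3], 5], [[0, 0, 0], [-2, 5, 0], 5], [[0, 0, 0], [-2, 5, 0], 5], [[0, 0, 0], [-2, 5, 0], 5], [[0, 0, 0], [-2, 5, 0], 5], [[0, 0, 0], [-2, 5, 0], 5]])

```text
time: 16.77
tcp_pos: [0.3952, -0.0963, 0.2739]
ee_rot: [-1.571, -0.003, -0.287]
ft_force: [0.6, 1.3, -0.1]
opening: 0.0497
```

```bash
cat > m3.py <<'E'
from h import *
o=get_obs();print(o['tcp_pos'],o['joint_pos'].round(3))
p,d=snap('side','s5');q,e=snap('top','t5')
cv2.imwrite('pics/c7.png',np.hstack([cv2.resize(p[90:390,230:400],(340,600),interpolation=2),cv2.resize(p[280:380,310:370],(360,600),interpolation=2)])[:,:,::-1])
E
python3 m3.py
```

```text
[ 0.39517259 -0.09630854  0.27392955] [-0.365 -0.431  1.876  0.     1.694 -0.078]
```

View pics/c7.png

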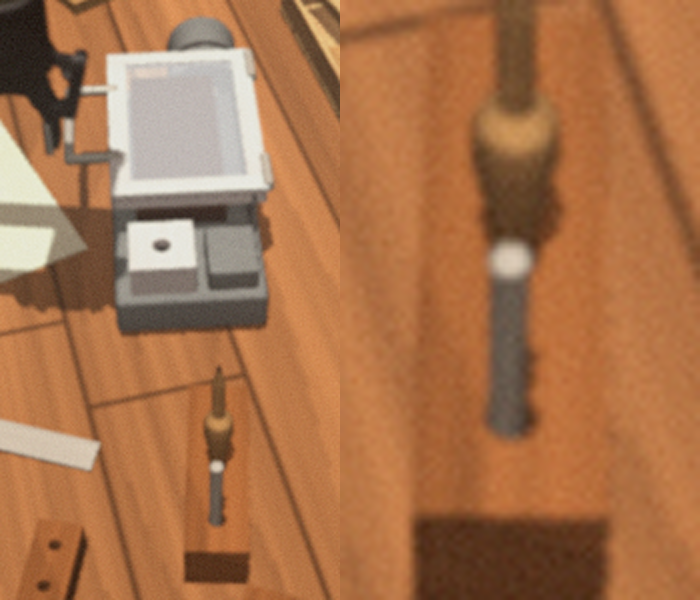

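The punch is back in its hole (right crop, head at (510,260)) and the awl and pencil are unmoved. Next I measure the handle in the first images, in the sander's frame.

Run:
```python
from h import *
yaw=np.deg2rad(-11.1);c,s=np.cos(yaw),np.sin(yaw);R=np.array([[c,-s],[s,c]])
B=np.array([.5331,-.0602]);O=B-R@[-.03,-.13];print('origin',O)
for n,box in(('top',(155,245,230,290)),('side',(255,125,295,180))):
    g=np.load(f'pics/{n}0.npz')['p'].astype(int);v,u=np.mgrid[:480,:640];x0,y0,x1,y1=box
    m=(u>x0)&(u<x1)&(v>y0)&(v<y1)&((g.max(2)-g.min(2))<45)&(g.min(2)>105)
    q=plane(n,np.c_[u[m],v[m]],.125)[:,:2]; L=(q-O)@R
    h,e=np.histogram(L[:,0],np.arange(-.2,-.04,.006));print(n,m.sum());print(np.c_[e[:-1].round(3),h].tolist())
    f=L[L[:,0]<e[np.argmax(h>15)]+.014] if (h>15).any() else L
    print('front bar x',np.percentile(f[:,0],[5,50,95]).round(4),'y',np.percentile(f[:,1],[1,50,99]).round(4))
T=np.load('pics/top0.npz');P=cloud('top',T['d']);L=(P[...,:2]-O)@R
m=(abs(P[...,2]-.128)<.013)&(L[...,0]<-.06)&(L[...,0]>-.2)&(abs(L[...,1])<.2);f=L[m]
for a in np.arange(-.17,-.06,.01):
    k=(f[:,0]>a)&(f[:,0]<a+.01);print(round(a,3),k.sum(),f[k,1].min().round(3) if k.any() else'',f[k,1].max().round(3) if k.any() else'',P[m][k,2].mean().round(4) if k.any() else '')
k=(abs(P[...,2]-.13)<.01)&(abs(L[...,0])<.12)&(abs(L[...,1])<.17);print('guard ext',np.percentile(L[k],[.5,99.5],axis=0))
```

```text
origin [0.58756664 0.06159239]
top 1575
[[-0.2, 0.0], [-0.194, 0.0], [-0.188, 0.0], [-0.182, 0.0], [-0.176, 0.0], [-0.17, 0.0], [-0.164, 0.0], [-0.158, 0.0], [-0.152, 0.0], [-0.146, 7.0], [-0.14, 30.0], [-0.134, 127.0], [-0.128, 132.0], [-0.122, 23.0], [-0.116, 19.0], [-0.11, 21.0], [-0.104, 20.0], [-0.098, 20.0], [-0.092, 20.0], [-0.086, 123.0], [-0.08, 191.0], [-0.074, 190.0], [-0.068, 189.0], [-0.062, 168.0], [-0.056, 131.0], [-0.05, 92.0]]
front bar x [-0.1387 -0.1301 -0.1265] y [-0.0555  0.0105  0.108 ]
side 873
[[-0.2, 0.0], [-0.194, 0.0], [-0.188, 0.0], [-0.182, 0.0], [-0.176, 0.0], [-0.17, 0.0], [-0.164, 0.0], [-0.158, 0.0], [-0.152, 0.0], [-0.146, 0.0], [-0.14, 0.0], [-0.134, 41.0], [-0.128, 108.0], [-0.122, 14.0], [-0.116, 21.0], [-0.11, 20.0], [-0.104, 22.0], [-0.098, 22.0], [-0.092, 26.0], [-0.086, 54.0], [-0.08, 142.0], [-0.074, 143.0], [-0.068, 142.0], [-0.062, 111.0], [-0.056, 7.0], [-0.05, 0.0]]
front bar x [-0.1296 -0.1265 -0.1221] y [-0.0156  0.0465  0.1126]
-0.17 0   
-0.16 0   
-0.15 0   
-0.14 63 -0.018 0.107 0.1285
-0.13 214 -0.019 0.109 0.1297
-0.12 46 -0.02 0.11 0.1296
-0.11 46 -0.021 0.111 0.1296
-0.1 42 -0.02 0.109 0.1288
-0.09 209 -0.08 0.168 0.1272
-0.08 437 -0.08 0.17 0.1274
-0.07 435 -0.08 0.17 0.1273
-0.06 0   
guard ext [[-0.11161136 -0.07992751]
 [ 0.09187278  0.16800707]]
```

Handle: centre at sander (−0.129, 0.045), which is world (0.470, 0.131, 0.125). Hinge: world (0.683, 0.089, 0.125). Sander yaw: −11.1°. I approach from above with the jaws across the bar.

Emit:
drive_tool(targets=[[[0, 0, 1.3], [1.4, 4.5, 0], 4], [[0, 0, 1], [1.5, 4.5, 0], 4], [[0, 0, 1], [1.5, 4.5, 0], 4], [[0, 0, 1], [1.5, 4.5, 0], 4], [[0, 0, 1], [1.5, 4.5, -2], 4], [[0, 0, 0], [0, 0, -3], 4], [[0, 0, 0], [0, 0, -3], 4], [[0, 0, 0], [0, 0, 0], 4], [[0, 0, 0], [0, 0, 0], 4]])

```text
time: 18.0
tcp_pos: [0.4708, 0.1271, 0.1942]
ee_rot: [-1.57, -0.002, -0.195]
ft_force: [-1.0, -0.2, 1.1]
opening: 0.0401
```

```bash
sed -i "s/'s5'/'s6'/;s/'t5'/'t6'/;/imwrite/d" m3.py
cat >> m3.py <<'E'
print(o['ee_rot'])
cv2.imwrite('pics/c8.png',np.hstack([cv2.resize(p[70:220,220:320],(400,600),interpolation=2),cv2.resize(q[200:320,130:250],(400,400),interpolation=2) if 0 else cv2.resize(q[200:320,140:220],(400,600),interpolation=2)])[:,:,::-1])
E
python3 m3.py
```

```text
[0.47076585 0.12713672 0.1942047 ] [ 0.159 -0.174  1.813 -0.     1.5    0.354]
[-1.57012719 -0.00209719 -0.19498717]
```

View pics/c8.png

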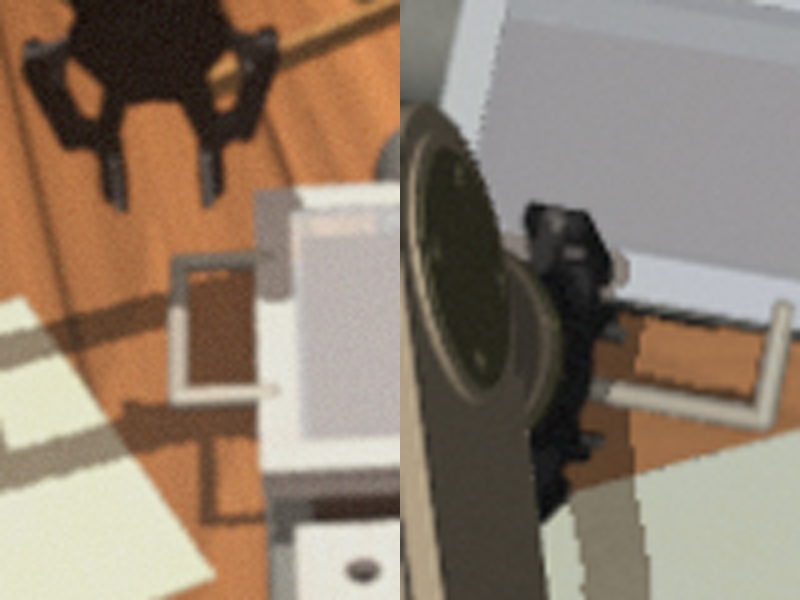

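In the top crop the bar passes at (600,387), midway between the fingers at (610,330) and (590,445). I go down and close.

Emit:
drive_tool(targets=[[[0, 0, 0], [0, 0.2, -2], 4], [[0, 0, 0], [0, 0, -3], 4], [[0, 0, 0], [0, 0, -2], 4], [[0, 0, 0], [0, 0, -1.7], 4], [[0, 0, 0], [0, 0, 0], 4], [[0, 0, 0], [0, 0, 0], 4]])

```text
time: 18.85
tcp_pos: [0.4706, 0.1294, 0.1064]
ee_rot: [-1.57, -0.002, -0.195]
ft_force: [0.0, 0.6, 0.3]
opening: 0.0401
```

Emit:
drive_tool(targets=[[[0, 0, 0], [0, 0, 0], 2.5], [[0, 0, 0], [0, 0, 0], 1], [[0, 0, 0], [0, 0, 0], 0.6], [[0, 0, 0], [0, 0, 0], 0.6], [[0, 0, 0], [0, 0, 0], 0.6], [[0, 0, 0], [0, 0, 0], 0.6]], squeeze=40)

```text
time: 19.6
tcp_pos: [0.4711, 0.1294, 0.1065]
ee_rot: [-1.57, -0.003, -0.195]
ft_force: [2.2, -2.2, 5.9]
opening: 0.0061
```

The opening reads 6 mm on a 12 mm bar, which is suspicious, so I check.

Run:
```python
from h import *
o=get_obs();print(o['tcp_pos'],o['ft_force'],o['moment'],o['opening'])
p,_=snap('side','s7');q,_=snap('top','t7')
cv2.imwrite('pics/c9.png',np.hstack([cv2.resize(p[90:190,235:302],(400,600),interpolation=2),cv2.resize(q[220:310,150:210],(400,600),interpolation=2)])[:,:,::-1])
```

```text
[0.47114343 0.12936112 0.10649894] [ 2.15572462 -2.15485046  5.91709731] [-0.17176623 -0.43491457  0.02929984] 0.0061431387198235985
```

View pics/c9.png

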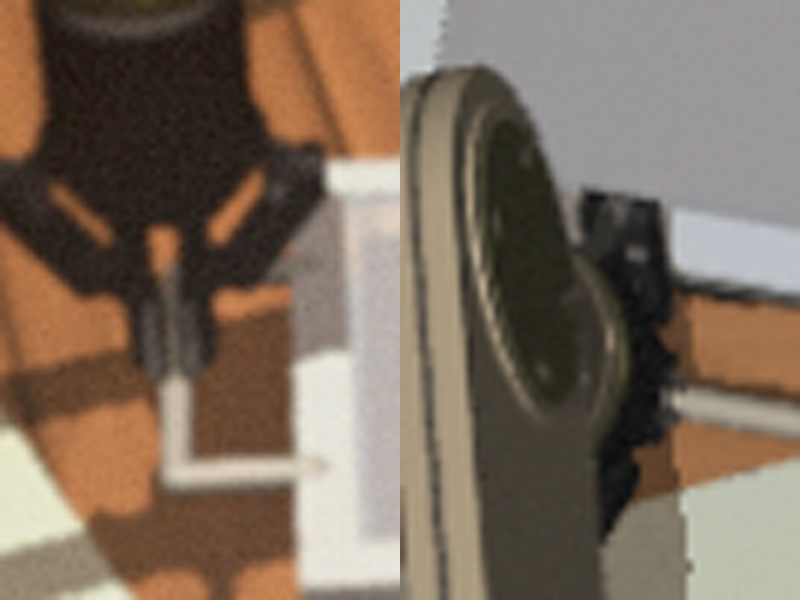

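The bar does lie between the pads (left crop, (172,375)). I squeeze a bit further to see whether it stops there.

Emit:
drive_tool(targets=[[[0, 0, 0], [0, 0, 0], 0.2], [[0, 0, 0], [0, 0, 0], 0.2], [[0, 0, 0], [0, 0, 0], 0.2]], squeeze=50)

```text
time: 20.08
tcp_pos: [0.4715, 0.1295, 0.1075]
ee_rot: [-1.57, -0.004, -0.195]
ft_force: [-1.3, -1.2, 14.1]
opening: 0.0019
```

Emit:
drive_tool(targets=[[[0, 0, 0], [0, 0, 0.3], 0.2], [[0, 0, 0], [0, 0, 0.3], 0.2], [[0, 0, 0], [0, 0, 0.3], 0.2], [[0, 0, 0], [0, 0, 0.3], 0.2], [[0, 0, 0], [0, 0, 0.3], 0.2], [[0, 0, 0], [0, 0, 0], 0.2], [[0, 0, 0], [0, 0, 0], 0.2]])

```text
time: 20.95
tcp_pos: [0.4698, 0.1294, 0.1201]
ee_rot: [-1.571, 0.0, -0.195]
ft_force: [0.4, -0.5, 0.7]
opening: 0.0024
```

Run:
```python
from h import *
o=get_obs();print(o['tcp_pos'],o['ft_force'],o['moment'],o['opening'])
for k in('s7','s8'):
    if k=='s8':snap('side','s8')
    d=np.load(f'pics/{k}.npz')['d'];P=cloud('side',d)
    yaw=np.deg2rad(-11.1);c,s=np.cos(yaw),np.sin(yaw);R=np.array([[c,-s],[s,c]]);L=(P[...,:2]-[.5876,.0616])@R
    m=(abs(L[...,0]+.129)<.012)&(L[...,1]>-.005)&(L[...,1]<.025)&(P[...,2]>.08)&(P[...,2]<.2);print(k,m.sum(),P[m][:,2].mean(),P[m][:,2].max(),L[m][:,0].mean())
    # finger front face
    m=(abs(L[...,0]+.129)<.03)&(L[...,1]>.027)&(L[...,1]<.04)&(P[...,2]>.06)&(P[...,2]<.2)
    for z in np.arange(.09,.17,.006):
        b=m&(P[...,2]>=z)&(P[...,2]<z+.006);x=L[b][:,0]
        if len(x):print(round(z,3),len(x),x.min().round(3),x.max().round(3))
```

```text
[0.46979057 0.12936138 0.12012768] [ 0.37460887 -0.54576106  0.66703105] [-0.0599505  -0.01698415  0.0212564 ] 0.00241308392052323
s7 47 0.1319004364418435 0.19810129622737838 -0.12653260749325287
0.126 15 -0.131 -0.117
0.132 16 -0.137 -0.115
0.138 26 -0.142 -0.112
0.144 24 -0.143 -0.111
0.15 22 -0.143 -0.111
0.156 28 -0.142 -0.111
0.162 25 -0.142 -0.11
0.168 18 -0.148 -0.105
s8 43 0.13012802354663225 0.13462850923423564 -0.12639961500035019
0.126 16 -0.131 -0.122
0.132 2 -0.131 -0.126
0.144 7 -0.132 -0.12
0.15 26 -0.141 -0.116
0.156 22 -0.142 -0.113
0.162 25 -0.142 -0.115
0.168 29 -0.141 -0.114
```

The side depth shows the fingertips really end about 25 mm above the reported TCP. They had shut on top of the bar, and the guard was not moved. I reopen, go about 26 mm lower than before and grip again.

Emit:
drive_tool(targets=[[[0, 0, 0], [0, 0, 1], 4], [[0, 0, 0], [0, 0, 0], 4], [[0, 0, 0], [0, 0, 0], 4], [[0, 0, 0], [0, 0, 0], 4], [[0, 0, 0], [0, 0, -1.5], 4], [[0, 0, 0], [0, 0, -1.5], 4], [[0, 0, 0], [0, 0, -1], 4], [[0, 0, 0], [0, 0, -1], 4], [[0, 0, 0], [0, 0, 0], 4]])

```text
time: 22.12
tcp_pos: [0.469, 0.1292, 0.079]
ee_rot: [-1.571, 0.002, -0.195]
ft_force: [0.4, -0.4, 0.0]
opening: 0.0402
```

Run:
```python
from h import *
o=get_obs();t=o['tcp_pos'];print(t,o['ft_force'],o['opening'])
p,d=snap('side','s9');P=cloud('side',d)
print(proj('side',[t,t+[0,0,.0187],t+[0,0,.045]]))
yaw=np.deg2rad(-11.1);c,s=np.cos(yaw),np.sin(yaw);R=np.array([[c,-s],[s,c]]);L=(P[...,:2]-[.5876,.0616])@R
for sg in(-1,1):
    m=(abs(L[...,0]+.129-sg*.027)<.012)&(L[...,1]>.025)&(L[...,1]<.05)&(P[...,2]>.05)&(P[...,2]<.2)
    print(sg,np.histogram(P[m][:,2],np.arange(.05,.2,.01))[0])
cv2.imwrite('pics/c10.png',cv2.resize(p[85:195,220:320],(727,800),interpolation=cv2.INTER_CUBIC)[150:750,:,::-1])
```

```text
[0.46901841 0.12920784 0.07901238] [ 0.42867466 -0.44367126  0.04918032] 0.04017859362493901
[[264.46457425 167.9247701 ]
 [263.84558763 161.90320331]
 [262.95790558 153.24114565]]
-1 [ 0  0  0  0  0  6 19 23 20 22 38 17 17 20 26]
1 [ 0  0  0  0  0  3 21 20 20 21 40 18 23 17 26]
```

View pics/c10.png

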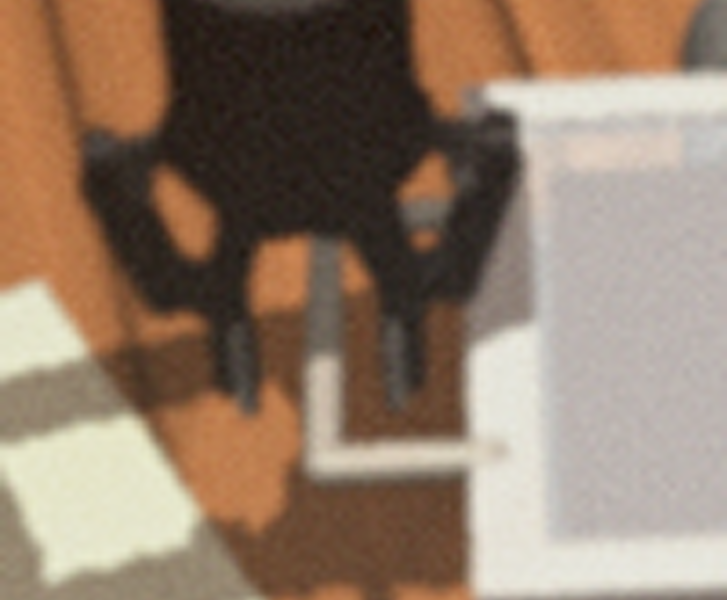

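The fingertips are now at z ≈ 0.105, on either side of the bar at z 0.125 (crop (325,330)). I close.

Emit:
drive_tool(targets=[[[0, 0, 0], [0, 0, 0], 2.5], [[0, 0, 0], [0, 0, 0], 1], [[0, 0, 0], [0, 0, 0], 0.4], [[0, 0, 0], [0, 0, 0], 0.4], [[0, 0, 0], [0, 0, 0], 0.4], [[0, 0, 0], [0, 0, 0], 0.4]], squeeze=50)

```text
time: 22.92
tcp_pos: [0.4712, 0.1293, 0.081]
ee_rot: [-1.57, -0.003, -0.195]
ft_force: [5.4, -1.9, -1.7]
opening: 0.0103
```

Gripped: the opening is 10.3 mm, as it was on the 12 mm punch. I lift along the arc (radius 217 mm, toward sander +x).

Emit:
drive_tool(targets=[[[0, 0, 0], [0.08, -0.02, 1.89], 0.4], [[0, 0, 0], [0.24, -0.05, 1.88], 0.4], [[0, 0, 0], [0.4, -0.08, 1.85], 0.4], [[0, 0, 0], [0.56, -0.11, 1.8], 0.4], [[0, 0, 0], [0, 0, 0], 0.4], [[0, 0, 0], [0, 0, 0], 0.4]])

```text
time: 23.68
tcp_pos: [0.4829, 0.1269, 0.1537]
ee_rot: [-1.57, -0.001, -0.195]
ft_force: [6.4, 0.4, -5.0]
opening: 0.0103
```

Emit:
drive_tool(targets=[[[0, 0, 0], [0.71, -0.14, 1.75], 0.4], [[0, 0, 0], [0.86, -0.17, 1.68], 0.4], [[0, 0, 0], [0.99, -0.19, 1.6], 0.4], [[0, 0, 0], [0, 0, 0], 0.4], [[0, 0, 0], [0, 0, 0], 0.4]])

```text
time: 24.3
tcp_pos: [0.5061, 0.1223, 0.203]
ee_rot: [-1.571, 0.005, -0.194]
ft_force: [-6.2, 2.4, -1.1]
opening: 0.0098
```

Emit:
drive_tool(targets=[[[0, 0, 0], [1.14, -0.22, 1.5], 0.4], [[0, 0, 0], [1.26, -0.25, 1.39], 0.4], [[0, 0, 0], [0, 0, 0], 0.4], [[0, 0, 0], [1.36, -0.27, 1.28], 0.4], [[0, 0, 0], [1.47, -0.29, 1.16], 0.4], [[0, 0, 0], [1.57, -0.31, 1.01], 0.4], [[0, 0, 0], [0, 0, 0], 0.4], [[0, 0, 0], [0, 0, 0], 0.4], [[0, 0, 0], [0, 0, 0], 0.4]])

```text
time: 25.42
tcp_pos: [0.575, 0.109, 0.2704]
ee_rot: [-1.57, 0.0, -0.194]
ft_force: [-13.2, 0.8, 17.6]
opening: 0.0102
```

```bash
cat > m4.py <<'E'
from h import *
import sys
o=get_obs();t=o['tcp_pos'];print(t,o['ft_force'],o['moment'],o['opening'])
yaw=np.deg2rad(-11.1);c,s=np.cos(yaw),np.sin(yaw);R=np.array([[c,-s],[s,c]])
H=np.array([.088,.125])
for n in('side','top'):
    p,d=snap(n,n+sys.argv[1]);P=cloud(n,d);L=(P[...,:2]-[.5876,.0616])@R;z=P[...,2]
    m=(d>0)&(L[...,1]>-.085)&(L[...,1]<.175)&(L[...,0]<.12)&(L[...,0]>-.05)&(z>.14)&(z<.36)
    # guard frame: bright grey pixels
    g=p.astype(int);m&=(g.min(2)>110)&((g.max(2)-g.min(2))<45)
    X=np.c_[L[m][:,0],z[m]]-H;r=np.hypot(*X.T);a=np.degrees(np.arctan2(X[:,1],-X[:,0]));k=(r>.06)&(r<.175)&(abs(a-60)<15)
    print(n,m.sum(),k.sum(),np.percentile(a[k],[10,25,50,75,90]).round(1) if k.any() else'')
    if k.sum()>20:
        f=np.linalg.svd(X[k]-X[k].mean(0))[2][0] if k.sum()<3000 else np.linalg.eigh(np.cov(X[k].T))[1][:,1];print('slope',np.degrees(np.arctan2(abs(f[1]),abs(f[0]))))
    y=L[m][:,1];b=(r>.19)&(r<.235);print('bar pts',b.sum(),np.median(a[b]) if b.any() else '',np.median(r[b]) if b.any() else '')
    if n=='side':cv2.imwrite('pics/c11.png',cv2.resize(p[40:260,220:420],(545,600))[:,:,::-1])
E
python3 m4.py 10
```

```text
[0.57503782 0.10903751 0.27035865] [-13.20532999   0.77680086  17.56584656] [0.19565789 2.17016959 0.02431033] 0.010176373476660281
side 2188 1510 [58.3 61.2 61.8 62.6 63.5]
slope 55.8568718744183
bar pts 101 60.82075334841895 0.22004641794921154
top 1878 1237 [55.9 58.7 60.4 60.8 61.3]
slope 54.10955778841517
bar pts 126 60.19408049133622 0.2204824027583942
```

View pics/c11.png

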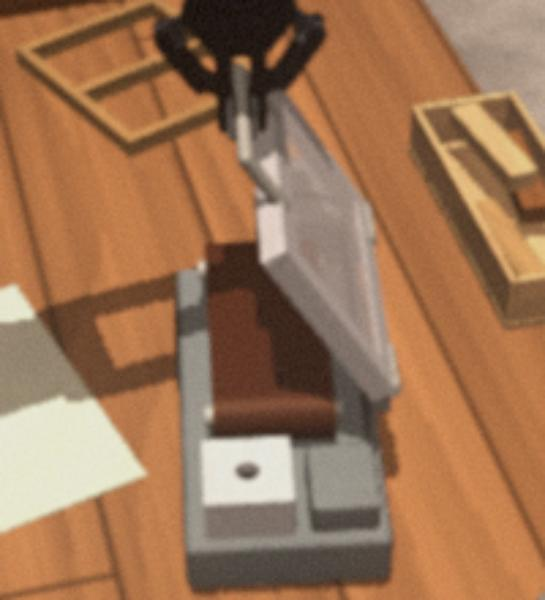

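The guard is open and held, at about 60 degrees by both views. A radial push of 22 N toward the hinge remains, so I relieve it along the radius.

Emit:
drive_tool(targets=[[[0, 0, 0], [-0.08, 0.02, 0.14], 0.4], [[0, 0, 0], [0, 0, 0], 0.4], [[0, 0, 0], [0, 0, 0], 0.4], [[0, 0, 0], [0, 0, 0], 0.4]])

```text
time: 26.02
tcp_pos: [0.5743, 0.1092, 0.27]
ee_rot: [-1.57, 0.001, -0.194]
ft_force: [-8.7, 0.8, 8.8]
opening: 0.0101
```

```bash
python3 m4.py 11
```

```text
[0.5742921  0.10915678 0.27000213] [-8.71755521  0.7910077   8.75276216] [0.20674882 1.31202055 0.0036499 ] 0.010115200711056132
side 2202 1505 [58.1 61.  61.6 62.4 63.4]
slope 55.56215240101687
bar pts 101 60.74218848355331 0.2203971704124786
top 1875 1225 [55.8 58.6 60.2 60.6 61. ]
slope 53.903855198098626
bar pts 126 59.9431843234332 0.22078415038119956
```

Emit:
drive_tool(targets=[[[0, 0, 0], [0.08, -0.02, 0.15], 0.4], [[0, 0, 0], [0, 0, 0], 0.4], [[0, 0, 0], [0, 0, 0], 0.4], [[0, 0, 0], [0, 0, 0], 0.4], [[0, 0, 0], [0, 0, 0], 0.4], [[0, 0, 0], [0, 0, 0], 0.4]])

```text
time: 26.88
tcp_pos: [0.5753, 0.1089, 0.2707]
ee_rot: [-1.571, 0.002, -0.194]
ft_force: [-6.6, 2.7, 4.5]
opening: 0.0097
```

```bash
python3 m4.py 12; python3 -c "
import cv2,numpy as np
a=cv2.imread('pics/side12.png');b=cv2.imread('pics/top12.png')
cv2.imwrite('pics/fin.png',np.hstack([a[:,150:530],b[:,80:500]]))"
```

```text
[0.57527891 0.10893831 0.27068171] [-6.55035039  2.73175458  4.5397761 ] [ 0.33250832  1.04800926 -0.01416104] 0.009658521727817414
side 2189 1508 [58.5 61.3 61.9 62.7 63.7]
slope 55.946540773105134
bar pts 98 60.94566812922991 0.2202959691149095
top 1849 1206 [56.1 58.7 60.6 61.  61.4]
slope 54.16034145325689
bar pts 128 60.30082552064829 0.22040447803129204
```

Run:
```python
from h import *
a=np.load('pics/side0.npz')['p'].astype(int);b=np.load('pics/side12.npz')['p'].astype(int)
def cn(g):
    m=(g[312:335,328:352].min(2)>130);v,u=np.nonzero(m);return u.mean()+328,v.mean()+312
print(cn(a),cn(b)); d=abs(a-b).max(2)>60
for nm,(x0,y0,x1,y1) in dict(stand=(318,270,360,385),bottle=(408,238,448,305),others=(180,290,285,430),big=(320,380,400,480),cork=(176,220,217,272)).items():print(nm,d[y0:y1,x0:x1].mean().round(4))
print(get_obs()['time'],close_job())
```

```text
(np.float64(338.77272727272725), np.float64(323.59090909090907)) (np.float64(337.6666666666667), np.float64(323.125))
stand 0.0004
bottle 0.0
others 0.0
big 0.0
cork 0.0
the job is handed in; nothing more can be done
26.975 None
```

The job is done and handed in at 27.0 s: the button was pressed, the punch is back in its block, and the arm is holding the guard open at about 60 degrees.

- **Button:** With the guard shut, I pressed it with the punch until it stopped, after about 5 mm of travel and 14 N.
- **Punch:** It stands back in its hole, with its head within about 1 pixel of where it was. The tool block, bottle, cork, neighbouring blocks and the set-square show no change in the side picture. I did not compare the rest of the bench.
- **Guard:** Both camera views put the handle bar at 60 to 61 degrees. My straight-line fit to the guard frame gave only 54 to 56 degrees. I put less trust in it, because its points mix the top and side faces of the frame. The grip is steady at 10 mm opening, with about 8 N of force left at the wrist.

The first grip on the handle failed because the fingertips sat about 25 mm above the reported tool point and closed on top of the bar, pushing it with about 14 N. The guard did not move, and I gripped again lower. My last picture was refused by the viewing limit, so the final checks are from numbers only.

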